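# Snap the lid of the cement tin shut

## Task

The blue snap-fit lid of the cement tin has only been laid on, and sections of its rim still stand proud with the red band showing under them. Press down around the rim, section by section, until every section has clicked fully shut. Only press: do not lift, tip or shove the tin, and leave the wax block on the lid and the things around the tin where they lie.

Things in the scene. Friction and masses are not known exactly. Their poses are not given: they have to be found in the camera images.
- cement_tin: round beige metal tin full of cement, 171 mm in diameter, about 1.8 kg, loose on the bench; origin at the centre of its underside, z up. On it sits a blue plastic snap-fit lid (point lid_mid) whose rim is split into four quarter sections a, b, c, d, centred on the tin's +x, +y, -x, -y axes
- lid_mid (a point): centre of the top of the lid's fixed middle panel, on the tin's axis, 91 mm above the bench. Rim round it: inner radius 76.5, outer 90.5 mm; each section is 87 degrees long, flat on top, its top 107 mm above the bench when open (standing proud), 97 mm when shut. A red band shows under the edge of an open section and is hidden when it is shut
- pad_a (a point): centre of the top of the white round thumb pad (17 mm across, 1.5 mm proud of the rim) in the middle of rim section a, on the tin's +x axis, 83 mm from the tin's axis; moves down with the section: 108.5 mm above the bench when open, 98.5 mm when shut
- rim_a (a joint): how far rim section a is pressed down, in m: 0 = open (10 mm proud), 0.010 = shut. It slides straight down. It takes about 8 N to start it; if let go before about 0.006 it springs back up, past that it snaps down to 0.010 and stays. Starts open
- pad_b (a point): centre of the top of the white round thumb pad (17 mm across, 1.5 mm proud of the rim) in the middle of rim section b, on the tin's +y axis, 83 mm from the tin's axis; moves down with the section: 108.5 mm above the bench when open, 98.5 mm when shut
- rim_b (a joint): how far rim section b is pressed down, in m: 0 = open (10 mm proud), 0.010 = shut. It slides straight down. It takes about 8 N to start it; if let go before about 0.006 it springs back up, past that it snaps down to 0.010 and stays. Starts open
- pad_c (a point): centre of the top of the white round thumb pad (17 mm across, 1.5 mm proud of the rim) in the middle of rim section c, on the tin's -x axis, 83 mm from the tin's axis; moves down with the section: 108.5 mm above the bench when open, 98.5 mm when shut
- rim_c (a joint): how far rim section c is pressed down, in m: 0 = open (10 mm proud), 0.010 = shut. It slides straight down. It takes about 8 N to start it; if let go before about 0.006 it springs back up, past that it snaps down to 0.010 and stays. Starts open
- pad_d (a point): centre of the top of the white round thumb pad (17 mm across, 1.5 mm proud of the rim) in the middle of rim section d, on the tin's -y axis, 83 mm from the tin's axis; moves down with the section: 108.5 mm above the bench when open, 98.5 mm when shut
- rim_d (a joint): how far rim section d is pressed down, in m: 0 = open (10 mm proud), 0.010 = shut. It slides straight down. It takes about 8 N to start it; if let go before about 0.006 it springs back up, past that it snaps down to 0.010 and stays. Starts open
- wax_block: yellow-brown block of wax, 34x52 mm, 20 high, lying loose on the middle of the lid, top about 113 mm above the bench; origin at the centre of its underside
- tack_tin: small round open tin of tacks, 68 across, 24 high (sizes in mm); a bystander, loose on the bench; origin at the centre of its underside
- spool_brown: upright wooden spool of brown thread, 40 across, 50 high (sizes in mm); a bystander, loose on the bench; origin at the centre of its underside
- spool_blue: upright wooden spool of blue thread, 40 across, 50 high (sizes in mm); a bystander, loose on the bench; origin at the centre of its underside
- glue_roller: small roller with wooden handle and black roll, lying, 154 long, 25 high (sizes in mm); a bystander, loose on the bench; origin at the centre of its underside
- pincers: red-handled pincers, lying, 136x50, 13 high (sizes in mm); a bystander, loose on the bench; origin at the centre of its underside
- tape_grey: grey roll of tape, lying flat, 92x97, 18 high (sizes in mm); a bystander, loose on the bench; origin at the centre of its underside
- marker: blue marker pen with black cap, lying, 131 long, 17 thick (sizes in mm); a bystander, loose on the bench; origin at the centre of its underside
Mind the look-alikes: they are no part of the job. There is more than one size of the wax_block; the job needs the middle-sized.

How it is judged:
At the end, for the whole second after the job is handed in: All four rim sections are shut (each pressed down more than 8 of its 10 mm), the tin stands upright and still on the bench within 30 mm of where it stood, the wax block still lies on the lid, and the bystanders are within 20 mm of where they lay (value of joint each of rim_a, rim_b, rim_c, rim_d above 0.008 m and angle between cement_tin's own z axis and vertical below 0.04 rad and height (world z) of cement_tin below 0.005 m and linear speed of cement_tin below 0.02 m/s and distance of cement_tin from where it was at the start of the episode below 0.03 m and horizontal distance between wax_block and cement_tin below 0.06 m and distance of each of tack_tin, spool_brown, spool_blue, glue_roller, pincers, tape_grey, marker from where it was at the start of the episode below 0.02 m); the robot touches nothing.
It fails at once if the tin is lifted (height (world z) of cement_tin above 0.01 m).
It fails at once if the tin is tipped by more than about 7 degrees (angle between cement_tin's own z axis and vertical above 0.12 rad).
It fails at once if the tin is shoved more than 30 mm (distance of cement_tin from where it was at the start of the episode above 0.03 m).
It fails at once if the wax block is lifted or moved more than 30 mm (distance of wax_block from where it was at the start of the episode above 0.03 m).
It fails at once if a bystander on the bench is lifted or moved more than 20 mm (distance of any of tack_tin, spool_brown, spool_blue, glue_roller, pincers, tape_grey, marker from where it was at the start of the episode above 0.02 m).
It also fails if it takes over 45 s, if anything falls off the work surface, if the arm or the gripper's body presses on something with over 40 N, if the wrist force passes 120 N, or if a joint passes its speed limit or range.

## Robot

A 6-joint arm with a two-finger parallel gripper is mounted at the origin on a cart in front of the work surface, level with it; the furniture and walls round the work are solid. World frame = base frame: x ahead of the robot, y to its left, z up, the work surface at z = 0. Lengths are in m, angles in rad, forces in N, time in s.
With the tool pointing down it reaches from about 0.25 to 0.725 m from the base axis. Payload 4 kg.
Tool frame: the origin (TCP) lies between the finger pads; the fingertips stand 11 mm ahead of it and the grasp point (between the pads) lies 8 mm behind it (bot.tip_extent is the distance from the TCP to the fingertips, in m); z points along the fingers, y is the line along which they close (so a half turn about z gives the same grasp; the last joint's range is limited). The gripper opens to 85 mm and grips with 20 to 120 N. Pads are 22 mm wide; open, the fingers measure 114 mm over their backs; the gripper's body (76 mm by 85 mm) begins 54 mm behind the grasp point. The pads swing forward as they close: fully open they stand 13 mm farther back than shut.
Start: joints at [-1.169, 0.241, 0.005, 1.335, 0, 1.571], TCP at [0.196, -0.46, 0.242] pointing down, gripper open.
Joint ranges: [-2.72, 2.72], [-1.05, 1.87], [-1.09, 1.28], [-1.99, 2.15], [-1.42, 1.44], [-3.14, 3.14]. Speed limits (rad/s): [2.79, 2.79, 3.14, 3.14, 3.14, 3.14].

## Interface

Orientations are given as a unit quaternion [x, y, z, w].
In Python, from workcell import bot gives the robot as it stands. The module is installed in compiled form; this text tells all that it offers.
- The arm moves only by the tool drive_tool, never from a script. Its argument "rows" is a list of rows, each an object of numbers: "dx", "dy", "dz": the shift along the tool's x, y, z in units of 50 mm (1.0 is 50 mm); "wx", "wy", "wz": the turn, a rotation vector about the tool's x, y, z in units of 5 degrees (1.0 is 5 degrees); "hand": the finger opening in mm, from 0 to 85.4. A call has 1 to 20 rows; each row is the pose to reach, as a shift and turn from the pose commanded when the call began, along the tool's axes at that moment; what a row does not reach only later rows make up. A row lasts 1/10 s, in which the tool goes at most 50 mm and 8.59 degrees, less where a joint would pass 70% of its speed; a pose out of reach is approached as far as the arm can. A call with a gripper value outside its range is refused whole. The fingers move at their own pace and stop on an object; the grip force is fixed at half the most. Time passes only in rows, so rows that repeat a pose let the fingers close. It gives the time, the measured TCP pose, the force, the opening and the grip force at its end, in the units of the state.
- bot.get_obs(): the state, without advancing time (a new reading comes with each control period).
- bot.camera(name): name is "side" or "top" or "wrist"; returns the picture (420x560x3 uint8, red, green, blue); there is no depth.
- bot.get_calibration(name): a dict with "vfov" (degrees; the focal length in pixels is half the picture's height over the tangent of half this angle, whatever the lens; pixels are square), "cx", "cy" (the principal point, pixels), "origin" and "rotation" of the camera in the world; the wrist camera has in their place "mount" (4x4, takes a point from camera to tool coordinates, whose origin is the TCP and whose axes are the flange's). Camera axes: x right, y up, looking along -z (the intrinsics and any distortion apply to the point x, -y, -z); pixel columns grow to the right and rows downward; lengths in m; the calibration is good to about 2 mm. A picture is of the moment at which its call begins: read the wrist's pose just before it. get_calibration takes no time and is no camera call.
- bot.job_done(): hands the job in; it is judged then, once.
Trained networks look in the newest picture that a camera, given by its name, has taken for a name from the list of things; names that differ only in an ending like _2 or _b are one class to them, and where a whole thing is asked for, a point or a joint stands for the part that bears it (a point fixed in the world has none). Each returns a list of dicts, best first, with "score" (0 to 1); they miss things now and then, are a little off and sometimes report something else, mostly with a low value. They report only what shows in the picture. A call takes as long as a camera call. They do not tell look-alikes from the thing itself.
- bot.look_for(camera, thing): "extent" ([centre column, centre row, width, height] in pixels, round what is visible of it).
- bot.outline_of(camera, thing): "region" (420x560 bool, what is visible of it) and "extent" ([centre column, centre row, width, height] in pixels, round what is visible of it).
The state is a dict: "clock": time; "joint_pos": joint angles; "joint_vel": joint speeds; "tau": joint torques, N m; "eef_pos": TCP position; "tool_rot": TCP orientation; "ft_force": force on the tool from outside, world axes, zero at the start; "ft_torque": the same for the moment, N m; "grip_width": finger opening in m; "grasp_force": force on a finger pad.
Only numpy, scipy, OpenCV 4.12 (cv2) and the standard library are available. Lean on these libraries where they do the work, as an engineer would, in place of code of your own. Each camera call takes 0.05 s, during which the arm holds its last target. There are 200 camera calls.

## Working session

There is one attempt and no reset: what is moved stays moved. The work goes in short steps, Python scripts to look and compute and a tool call to move; the robot and the scene stay as the last step left them, time stands still between calls to the robot, and variables do not carry over. Pictures are saved under pics/ and viewed, at most 10 in all, crops included, and the job is handed in when it is done.

Besides the shell and the picture viewer there is one more tool, called after ">>>" as a command line: name --argument value ..., lists and objects as JSON in quotes. drive_tool: Moves the arm, as the interface text tells. Its arguments: {"type":"object","properties":{"rows":{"type":"array","items":{"type":"object","properties":{"dx":{"type":"number"},"dy":{"type":"number"},"dz":{"type":"number"},"wx":{"type":"number"},"wy":{"type":"number"},"wz":{"type":"number"},"hand":{"type":"number"}}}}},"required":["rows"]}

```bash
mkdir -p pics; cat > h.py <<'E'
import numpy as np,cv2
from workcell import bot
def ray(name,uv):
    c=bot.get_calibration(name); f=210/np.tan(np.radians(c['vfov'])/2)
    d=np.array([(uv[0]-c['cx'])/f,-(uv[1]-c['cy'])/f,-1.])
    return np.array(c['origin']),np.array(c['rotation'])@d
def at_z(name,uv,z):
    o,d=ray(name,uv); return o+d*(z-o[2])/d[2]
def proj(name,p):
    c=bot.get_calibration(name); f=210/np.tan(np.radians(c['vfov'])/2)
    q=np.array(c['rotation']).T@(np.array(p)-c['origin'])
    return c['cx']+f*q[0]/-q[2], c['cy']-f*q[1]/-q[2]
E
python3 - <<'E'
from h import *
for n in('top','side'):
    im=bot.camera(n); cv2.imwrite(f'pics/{n}0.png',im[:,:,::-1])
    c=bot.get_calibration(n); print(n,c)
    for t in('cement_tin','lid_mid','pad_a','wax_block'):
        for r in bot.look_for(n,t)[:5]: print(t,round(r['score'],2),np.round(r['extent'],1), np.round(at_z(n,r['extent'][:2],.1085),3))
o=bot.get_obs();print(o['eef_pos'],o['tool_rot'],o['clock'])
E
```

```text
top {'vfov': 56.98949715003463, 'cx': 280.71949377305924, 'cy': 202.98867502819132, 'origin': array([0.33856093, 0.10056462, 1.0126074 ]), 'rotation': array([-0.07587153,  0.08290056,  0.74460327, -0.65797946])}Traceback (most recent call last):
  File "<stdin>", line 6, in <module>
  File "h.py", line 8, in at_z
    o,d=ray(name,uv); return o+d*(z-o[2])/d[2]
        ~~~^^^^^^^^^
  File "h.py", line 6, in ray
    return np.array(c['origin']),np.array(c['rotation'])@d
                                 ~~~~~~~~~~~~~~~~~~~~~~~^~
ValueError: matmul: Input operand 1 has a mismatch in its core dimension 0, with gufunc signature (n?,k),(k,m?)->(n?,m?) (size 3 is different from 4)
```

View pics/top0.png

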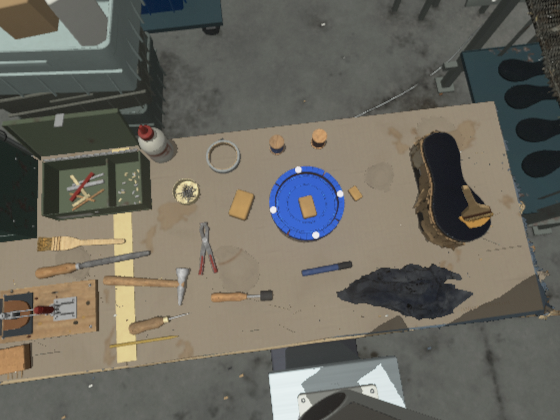

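The top picture shows the blue lid centred near (307,203) with white pads near (298,170), (340,193), (316,235) and (274,210). The wax block on the lid is at (308,206). Two look-alikes, one larger at (241,205) and one smaller at (355,194), lie on the bench. Next I'll fix the quaternion handling.

```bash
sed -i "s/np.array(c\['rotation'\])/R.from_quat(c['rotation']).as_matrix()/; 1a from scipy.spatial.transform import Rotation as R" h.py
python3 - <<'E'
from h import *
for n in('top','side'):
    im=bot.camera(n); cv2.imwrite(f'pics/{n}1.png',im[:,:,::-1])
    print(n,bot.get_calibration(n).keys())
    for t in('cement_tin','wax_block'):
        for r in bot.look_for(n,t)[:5]: print(t,round(r['score'],2),np.round(r['extent'],1), np.round(at_z(n,r['extent'][:2],.1085),3))
    if n=='top':
        m=(im.min(2)>190).astype(np.uint8); m[:,:262]=0;m[:,350:]=0;m[:160]=0;m[245:]=0
        k,_,st,ce=cv2.connectedComponentsWithStats(m)
        P=[]
        for i in range(1,k):
            if st[i,4]>12: p=at_z(n,ce[i],.1085);P.append(p);print(ce[i],st[i,4],p.round(4))
        P=np.array(P);c=P.mean(0);print('mean',c)
        for p in P: print(np.linalg.norm((p-c)[:2]),np.degrees(np.arctan2(*(p-c)[1::-1])))
o=bot.get_obs();print(o['eef_pos'],o['tool_rot'],o['clock'],R.from_quat(o['tool_rot']).as_matrix().round(3),bot.tip_extent,o['ft_force'],o['grip_width'])
for t in['spool_brown','spool_blue','tape_grey','marker','tack_tin','pincers']:
    r=bot.look_for('top',t)[:1]
    if r: print(t,r[0]['score'],at_z('top',r[0]['extent'][:2],.03).round(3))
cv2.imwrite('pics/c.png',cv2.resize(cv2.imread('pics/top1.png')[120:285,210:390],None,fx=3.5,fy=3.5,interpolation=2))
E
```

```text
top dict_keys(['vfov', 'cx', 'cy', 'origin', 'rotation'])
cement_tin 0.59 [306.9 206.8  75.9  76.3] [0.528 0.018 0.109]
cement_tin 0.55 [307.2 206.5  23.1  23. ] [0.528 0.017 0.109]
wax_block 0.79 [310.6 207.9  19.5  22.1] [0.524 0.009 0.109]
wax_block 0.77 [243.2 204.2  24.7  33.9] [0.553 0.168 0.109]
[297.66666667 169.2       ] 30 [0.6236 0.0271 0.1085]
[339.63333333 193.36666667] 30 [ 0.5506 -0.0651  0.1085]
[272.625   209.34375] 32 [0.5315 0.0998 0.1085]
[315.29411765 234.5       ] 34 [0.459  0.0073 0.1085]
mean [0.54117583 0.01725226 0.1085    ]
0.08299703069662592 6.834162175223444
0.08293555968647011 -83.45789413093976
0.08307694437191812 96.70152165403992
0.08276672776371437 -173.06737158800902
side dict_keys(['vfov', 'cx', 'cy', 'origin', 'rotation'])
cement_tin 0.94 [283.6 257.8  97.7 105.6] [ 0.524 -0.039  0.109]
cement_tin 0.36 [278.2 175.5  24.7  26. ] [0.589 0.195 0.109]
wax_block 0.64 [264.2 204.8  13.8  10.3] [0.532 0.109 0.109]
wax_block 0.63 [278.4 241.3  33.3  26.5] [0.528 0.002 0.109]
wax_block 0.52 [278.9 174.8  25.2  23.1] [0.591 0.197 0.109]
wax_block 0.44 [327.5 326.5  14.   18.4] [ 0.543 -0.192  0.109]
[ 0.19548164 -0.46010019  0.24216307] [ 9.79891381e-01  1.99531582e-01 -4.55875667e-05 -1.62957049e-04] 0.4 [[ 0.92   0.391 -0.   ]
 [ 0.391 -0.92   0.   ]
 [-0.    -0.    -1.   ]] 0.011 [ 0.91365972  0.22120498 -0.69901287] 0.08587449509670549
spool_brown 0.47 [ 0.567 -0.068  0.03 ]
spool_blue 0.52 [0.717 0.066 0.03 ]
tape_grey 0.89 [0.714 0.216 0.03 ]
marker 0.68 [ 0.373 -0.015  0.03 ]
tack_tin 0.83 [0.623 0.31  0.03 ]
pincers 0.9 [0.471 0.275 0.03 ]
```

View pics/side1.png

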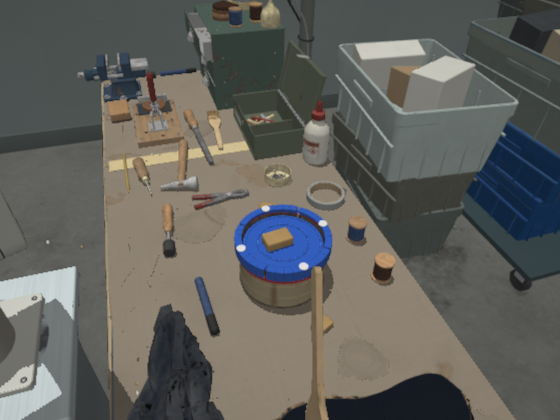

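View pics/c.png

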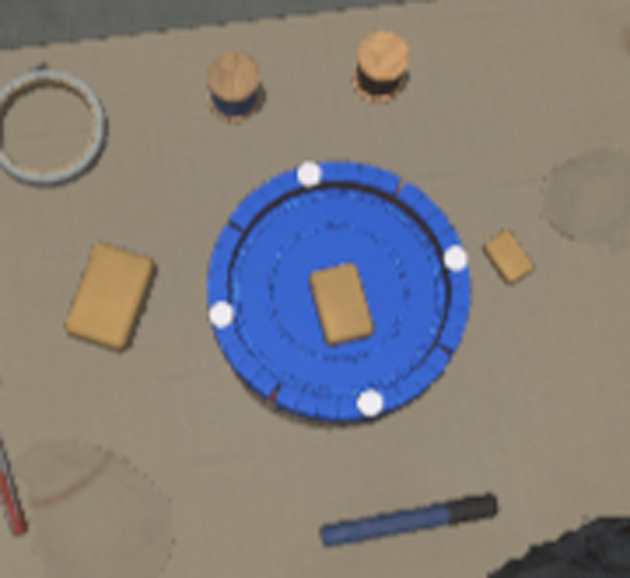

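Pads triangulate to a circle of radius 83.0 mm, exactly as given, with centre (0.541, 0.017). The block on the lid at (308,206) is the middle-sized of three and sits mid-lid. The one at (241,205) is larger and the one at (355,194) is smaller, and both lie on the bench. Spools, tape and marker stay clear. Now I'll close the fingers and go above the nearest pad, (0.459, 0.007).

>>> drive_tool --rows '[{"dx": 8.5,"dy": -6.54,"hand": 0},{"dx": 8.5,"dy": -6.54,"hand": 0},{"dx": 8.5,"dy": -6.54,"hand": 0},{"dx": 8.5,"dy": -6.54,"hand": 0},{"dx": 8.5,"dy": -6.54,"hand": 0},{"dx": 8.5,"dy": -6.54,"hand": 0},{"dx": 8.5,"dy": -6.54,"hand": 0},{"dx": 8.5,"dy": -6.54,"hand": 0},{"dx": 8.5,"dy": -6.54,"hand": 0},{"dx": 8.5,"dy": -6.54,"hand": 0},{"dx": 8.5,"dy": -6.54,"hand": 0},{"dx": 8.5,"dy": -6.54,"hand": 0},{"dx": 8.5,"dy": -6.54,"dz": 1.0,"hand": 0},{"dx": 8.5,"dy": -6.54,"dz": 1.8,"hand": 0},{"dx": 8.5,"dy": -6.54,"dz": 1.8,"hand": 0},{"dx": 8.5,"dy": -6.54,"dz": 1.8,"hand": 0}]'

```text
invalid input at $.rows[0]: expected keys dx, dy, dz, wx, wy, wz, hand
```

```bash
python3 - <<'E'
from h import *
o=bot.get_obs();print(o['eef_pos'],R.from_quat(o['tool_rot']).as_matrix().round(3).tolist(),o['clock'],o['ft_force'],o['grip_width'],o['joint_pos'])
a=bot.camera('side')[150:350,180:400];b=bot.camera('wrist')
a=cv2.resize(a,None,fx=1.9,fy=2.1)
cv2.imwrite('pics/s2.png',np.hstack([a,cv2.resize(b,(380,420)) if 0 else b[:, :380]])[:,:,::-1])
cv2.imwrite('pics/s2.png',np.hstack([cv2.resize(a,(400,400)),cv2.resize(b,(400,400))])[:,:,::-1])
E
```

```text
[ 0.19554114 -0.46017646  0.24232346] [[0.92, 0.391, 0.0], [0.391, -0.92, -0.0], [0.0, 0.0, -1.0]] 0.7 [ 0.31840093  0.27890053 -0.4085428 ] 0.08544962763111597 [-1.16899630e+00  2.40567888e-01  5.00245788e-03  1.33520487e+00
  1.41994014e-05  1.57080817e+00]
```

View pics/s2.png

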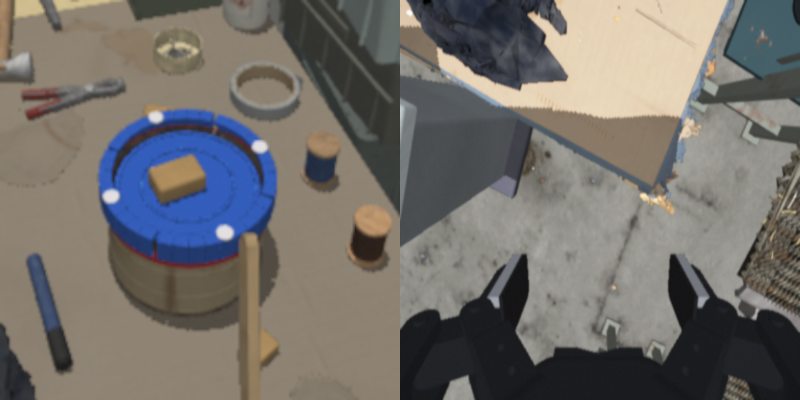

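The move was refused because every key must be given. The crop shows the lid with red under its edge near (190,262) and pads at (155,117), (260,147), (225,233) and (111,197).

>>> drive_tool --rows '[{"dx": 8.5,"dy": -6.54,"dz": 0,"wx": 0,"wy": 0,"wz": 0,"hand": 0},{"dx": 8.5,"dy": -6.54,"dz": 0,"wx": 0,"wy": 0,"wz": 0,"hand": 0},{"dx": 8.5,"dy": -6.54,"dz": 0,"wx": 0,"wy": 0,"wz": 0,"hand": 0},{"dx": 8.5,"dy": -6.54,"dz": 0,"wx": 0,"wy": 0,"wz": 0,"hand": 0},{"dx": 8.5,"dy": -6.54,"dz": 0,"wx": 0,"wy": 0,"wz": 0,"hand": 0},{"dx": 8.5,"dy": -6.54,"dz": 0,"wx": 0,"wy": 0,"wz": 0,"hand": 0},{"dx": 8.5,"dy": -6.54,"dz": 0,"wx": 0,"wy": 0,"wz": 0,"hand": 0},{"dx": 8.5,"dy": -6.54,"dz": 0,"wx": 0,"wy": 0,"wz": 0,"hand": 0},{"dx": 8.5,"dy": -6.54,"dz": 0,"wx": 0,"wy": 0,"wz": 0,"hand": 0},{"dx": 8.5,"dy": -6.54,"dz": 0,"wx": 0,"wy": 0,"wz": 0,"hand": 0},{"dx": 8.5,"dy": -6.54,"dz": 0,"wx": 0,"wy": 0,"wz": 0,"hand": 0},{"dx": 8.5,"dy": -6.54,"dz": 0,"wx": 0,"wy": 0,"wz": 0,"hand": 0},{"dx": 8.5,"dy": -6.54,"dz": 1.0,"wx": 0,"wy": 0,"wz": 0,"hand": 0},{"dx": 8.5,"dy": -6.54,"dz": 1.8,"wx": 0,"wy": 0,"wz": 0,"hand": 0},{"dx": 8.5,"dy": -6.54,"dz": 1.8,"wx": 0,"wy": 0,"wz": 0,"hand": 0},{"dx": 8.5,"dy": -6.54,"dz": 1.8,"wx": 0,"wy": 0,"wz": 0,"hand": 0}]'

```text
clock: 2.4
eef_pos: [0.4583, 0.0064, 0.1527]
tool_rot: [0.98, 0.199, -0.001, -0.0]
ft_force: [1.0, -0.3, 1.1]
grip_width: 0.0001
grasp_force: 0.0
```

```bash
python3 - <<'E'
from h import *
o=bot.get_obs();print(o['eef_pos'],R.from_quat(o['tool_rot']).as_matrix().round(3).tolist(),o['clock'],o['ft_force'],o['grip_width'],o['joint_pos'].round(2))
a=bot.camera('side')[180:320,210:350];b=bot.camera('wrist')
cv2.imwrite('pics/s3.png',np.hstack([cv2.resize(a,(400,400)),cv2.resize(b,(400,400))])[:,:,::-1])
E
```

```text
[0.45831271 0.00638916 0.15269636] [[0.921, 0.39, -0.001], [0.39, -0.921, -0.0], [-0.001, -0.0, -1.0]] 2.4 [ 1.00802426 -0.2852048   1.11018209] 0.00012983883479168924 [ 0.01  0.22 -0.26  1.09 -0.    2.75]
```

View pics/s3.png

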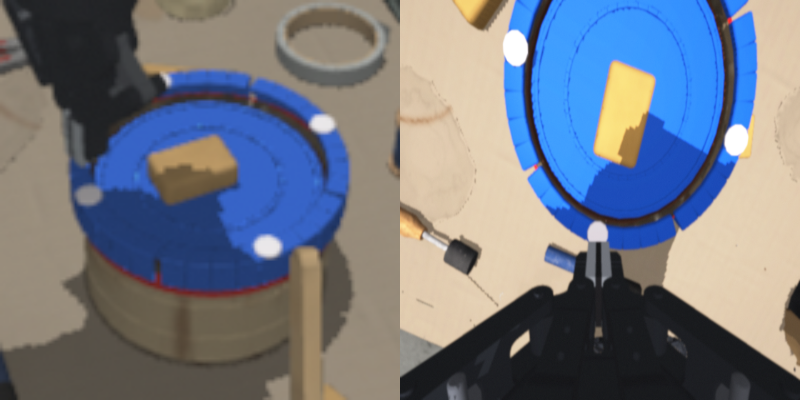

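The side crop shows the fingertips at (95,160) above the near pad at (88,195). The wrist view has that pad at about (277,244) in full pixels, right in front of the tips, so I'll check the pads through the wrist calibration.

```bash
python3 - <<'E'
from h import *
o=bot.get_obs();im=bot.camera('wrist');c=bot.get_calibration('wrist')
f=210/np.tan(np.radians(c['vfov'])/2);M=np.array(c['mount']);Rt=R.from_quat(o['tool_rot']).as_matrix()
m=(im.min(2)>170).astype(np.uint8);m=cv2.morphologyEx(m,cv2.MORPH_OPEN,np.ones((3,3),np.uint8));k,_,st,ce=cv2.connectedComponentsWithStats(m)
for i in range(1,k):
    if 60<st[i,4]<1500:
        u=ce[i];d=Rt@(M[:3,:3]@np.array([(u[0]-c['cx'])/f,-(u[1]-c['cy'])/f,-1]));q=o['eef_pos']+Rt@M[:3,3]
        print(u.round(1),st[i,2:5],[(q+d*(z-q[2])/d[2]).round(4)[:2] for z in (.1085,.0985)])
E
```

```text
[ 18.7 116.3] [ 27  10 167] [array([0.4734, 0.1577]), array([0.4705, 0.1646])]
[469. 148.] [ 33  33 864] [array([ 0.5503, -0.0656]), array([ 0.5518, -0.0712])]
[ 75.7 211.8] [ 20  22 229] [array([0.4342, 0.1185]), array([0.4292, 0.1232])]
[275.8 244.3] [ 28  20 463] [array([0.4599, 0.0078]), array([0.4563, 0.0063])]
[168.4 359.5] [ 23  20 189] [array([0.3604, 0.0405]), array([0.3511, 0.0409])]
[542.7 380.4] [13  8 62] [array([ 0.4401, -0.1907]), array([ 0.4353, -0.2033])]
```

Both views agree within 1 mm. Now I'll press the near pad.

>>> drive_tool --rows '[{"dx": 0,"dy": 0,"dz": 0.4,"wx": 0,"wy": 0,"wz": 0,"hand": 0},{"dx": 0,"dy": 0,"dz": 0.6,"wx": 0,"wy": 0,"wz": 0,"hand": 0},{"dx": 0,"dy": 0,"dz": 0.7,"wx": 0,"wy": 0,"wz": 0,"hand": 0},{"dx": 0,"dy": 0,"dz": 0.77,"wx": 0,"wy": 0,"wz": 0,"hand": 0},{"dx": 0,"dy": 0,"dz": 0.84,"wx": 0,"wy": 0,"wz": 0,"hand": 0},{"dx": 0,"dy": 0,"dz": 0.86,"wx": 0,"wy": 0,"wz": 0,"hand": 0},{"dx": 0,"dy": 0,"dz": 0.86,"wx": 0,"wy": 0,"wz": 0,"hand": 0}]'

```text
clock: 3.25
eef_pos: [0.459, 0.007, 0.1093]
tool_rot: [0.98, 0.2, 0.0, 0.0]
ft_force: [-0.4, 0.6, -0.6]
grip_width: 0.0001
grasp_force: 0.0
```

The force came back to zero at tip height 98.3 mm, so it snapped. Next is the right-hand pad, (0.5506, -0.0651).

>>> drive_tool --rows '[{"dx": 0,"dy": 0,"dz": -0.4,"wx": 0,"wy": 0,"wz": 0,"hand": 0},{"dx": 0,"dy": 0,"dz": -0.86,"wx": 0,"wy": 0,"wz": 0,"hand": 0},{"dx": 1.12,"dy": 2.05,"dz": -0.86,"wx": 0,"wy": 0,"wz": 0,"hand": 0},{"dx": 1.12,"dy": 2.05,"dz": -0.86,"wx": 0,"wy": 0,"wz": 0,"hand": 0},{"dx": 1.12,"dy": 2.05,"dz": -0.86,"wx": 0,"wy": 0,"wz": 0,"hand": 0},{"dx": 1.12,"dy": 2.05,"dz": -0.86,"wx": 0,"wy": 0,"wz": 0,"hand": 0},{"dx": 1.12,"dy": 2.05,"dz": -0.86,"wx": 0,"wy": 0,"wz": 0,"hand": 0},{"dx": 1.12,"dy": 2.05,"dz": -0.4,"wx": 0,"wy": 0,"wz": 0,"hand": 0},{"dx": 1.12,"dy": 2.05,"dz": -0.25,"wx": 0,"wy": 0,"wz": 0,"hand": 0},{"dx": 1.12,"dy": 2.05,"dz": -0.15,"wx": 0,"wy": 0,"wz": 0,"hand": 0},{"dx": 1.12,"dy": 2.05,"dz": -0.08,"wx": 0,"wy": 0,"wz": 0,"hand": 0},{"dx": 1.12,"dy": 2.05,"dz": -0.02,"wx": 0,"wy": 0,"wz": 0,"hand": 0},{"dx": 1.12,"dy": 2.05,"dz": 0,"wx": 0,"wy": 0,"wz": 0,"hand": 0},{"dx": 1.12,"dy": 2.05,"dz": 0,"wx": 0,"wy": 0,"wz": 0,"hand": 0}]'

```text
clock: 4.65
eef_pos: [0.5507, -0.0654, 0.1094]
tool_rot: [0.98, 0.2, 0.0, 0.0]
ft_force: [-0.2, -0.5, -0.6]
grip_width: -0.0
grasp_force: 0.0
```

```bash
python3 - <<'E'
from h import *
a=bot.camera('side')[180:320,210:350];b=bot.camera('wrist')
cv2.imwrite('pics/s4.png',np.hstack([cv2.resize(a,(400,400)),cv2.resize(b,(400,400))])[:,:,::-1])
E
```

```text
(no output)
```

View pics/s4.png

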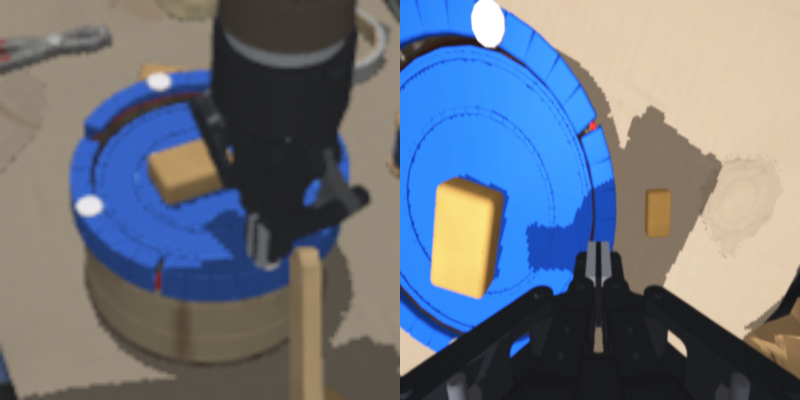

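The left and near sections now show no red under them; steps show at (90,130) and (160,265) against the sections still open and the pressed ones. Next is the far pad, (0.6236, 0.0271).

>>> drive_tool --rows '[{"dx": 0,"dy": 0,"dz": -0.4,"wx": 0,"wy": 0,"wz": 0,"hand": 0},{"dx": 0,"dy": 0,"dz": -0.86,"wx": 0,"wy": 0,"wz": 0,"hand": 0},{"dx": 2.06,"dy": -1.13,"dz": -0.86,"wx": 0,"wy": 0,"wz": 0,"hand": 0},{"dx": 2.06,"dy": -1.13,"dz": -0.86,"wx": 0,"wy": 0,"wz": 0,"hand": 0},{"dx": 2.06,"dy": -1.13,"dz": -0.86,"wx": 0,"wy": 0,"wz": 0,"hand": 0},{"dx": 2.06,"dy": -1.13,"dz": -0.86,"wx": 0,"wy": 0,"wz": 0,"hand": 0},{"dx": 2.06,"dy": -1.13,"dz": -0.86,"wx": 0,"wy": 0,"wz": 0,"hand": 0},{"dx": 2.06,"dy": -1.13,"dz": -0.4,"wx": 0,"wy": 0,"wz": 0,"hand": 0},{"dx": 2.06,"dy": -1.13,"dz": -0.25,"wx": 0,"wy": 0,"wz": 0,"hand": 0},{"dx": 2.06,"dy": -1.13,"dz": -0.15,"wx": 0,"wy": 0,"wz": 0,"hand": 0},{"dx": 2.06,"dy": -1.13,"dz": -0.08,"wx": 0,"wy": 0,"wz": 0,"hand": 0},{"dx": 2.06,"dy": -1.13,"dz": -0.02,"wx": 0,"wy": 0,"wz": 0,"hand": 0},{"dx": 2.06,"dy": -1.13,"dz": 0,"wx": 0,"wy": 0,"wz": 0,"hand": 0},{"dx": 2.06,"dy": -1.13,"dz": 0,"wx": 0,"wy": 0,"wz": 0,"hand": 0}]'

```text
clock: 6.15
eef_pos: [0.6234, 0.0268, 0.1094]
tool_rot: [0.98, 0.2, 0.0, 0.0]
ft_force: [0.6, 0.5, 0.8]
grip_width: 0.0001
grasp_force: 0.0
```

>>> drive_tool --rows '[{"dx": 0,"dy": 0,"dz": -0.4,"wx": 0,"wy": 0,"wz": 0,"hand": 0},{"dx": 0,"dy": 0,"dz": -0.86,"wx": 0,"wy": 0,"wz": 0,"hand": 0},{"dx": -1.13,"dy": -2.06,"dz": -0.86,"wx": 0,"wy": 0,"wz": 0,"hand": 0},{"dx": -1.13,"dy": -2.06,"dz": -0.86,"wx": 0,"wy": 0,"wz": 0,"hand": 0},{"dx": -1.13,"dy": -2.06,"dz": -0.86,"wx": 0,"wy": 0,"wz": 0,"hand": 0},{"dx": -1.13,"dy": -2.06,"dz": -0.86,"wx": 0,"wy": 0,"wz": 0,"hand": 0},{"dx": -1.13,"dy": -2.06,"dz": -0.86,"wx": 0,"wy": 0,"wz": 0,"hand": 0},{"dx": -1.13,"dy": -2.06,"dz": -0.4,"wx": 0,"wy": 0,"wz": 0,"hand": 0},{"dx": -1.13,"dy": -2.06,"dz": -0.25,"wx": 0,"wy": 0,"wz": 0,"hand": 0},{"dx": -1.13,"dy": -2.06,"dz": -0.15,"wx": 0,"wy": 0,"wz": 0,"hand": 0},{"dx": -1.13,"dy": -2.06,"dz": -0.08,"wx": 0,"wy": 0,"wz": 0,"hand": 0},{"dx": -1.13,"dy": -2.06,"dz": -0.02,"wx": 0,"wy": 0,"wz": 0,"hand": 0},{"dx": -1.13,"dy": -2.06,"dz": 0,"wx": 0,"wy": 0,"wz": 0,"hand": 0},{"dx": -1.13,"dy": -2.06,"dz": 0,"wx": 0,"wy": 0,"wz": 0,"hand": 0}]'

```text
clock: 7.55
eef_pos: [0.5311, 0.0995, 0.1094]
tool_rot: [0.98, 0.2, 0.0, -0.0]
ft_force: [-0.5, -0.1, -1.5]
grip_width: 0.0001
grasp_force: 0.0
```

Lift clear and draw back for a check.

>>> drive_tool --rows '[{"dx": 0,"dy": 0,"dz": -0.4,"wx": 0,"wy": 0,"wz": 0,"hand": 0},{"dx": 0,"dy": 0,"dz": -1.4,"wx": 0,"wy": 0,"wz": 0,"hand": 0},{"dx": 0,"dy": 0,"dz": -2.4,"wx": 0,"wy": 0,"wz": 0,"hand": 0},{"dx": -3.6,"dy": -1.5,"dz": -3,"wx": 0,"wy": 0,"wz": 0,"hand": 0},{"dx": -3.6,"dy": -1.5,"dz": -3,"wx": 0,"wy": 0,"wz": 0,"hand": 0},{"dx": -3.6,"dy": -1.5,"dz": -3,"wx": 0,"wy": 0,"wz": 0,"hand": 0},{"dx": -3.6,"dy": -1.5,"dz": -3,"wx": 0,"wy": 0,"wz": 0,"hand": 0},{"dx": -3.6,"dy": -1.5,"dz": -3,"wx": 0,"wy": 0,"wz": 0,"hand": 0},{"dx": -3.6,"dy": -1.5,"dz": -3,"wx": 0,"wy": 0,"wz": 0,"hand": 0}]'

```text
clock: 8.45
eef_pos: [0.3358, 0.0984, 0.2603]
tool_rot: [0.98, 0.2, 0.002, -0.0]
ft_force: [0.3, -0.3, 1.0]
grip_width: -0.0001
grasp_force: 0.0
```

```bash
python3 - <<'E'
from h import *
a=bot.camera('side')[180:320,210:350];b=bot.camera('top')
m=(b.min(2)>190).astype(np.uint8); m[:,:262]=0;m[:,350:]=0;m[:160]=0;m[245:]=0
k,_,st,ce=cv2.connectedComponentsWithStats(m)
for i in range(1,k):
    if st[i,4]>12: print(ce[i].round(1),at_z('top',ce[i],.0985).round(4))
cv2.imwrite('pics/s5.png',np.hstack([cv2.resize(a,(400,400)),cv2.resize(b[120:280,220:380],(400,400))])[:,:,::-1])
print(bot.get_obs()['eef_pos'])
E
```

```text
[297.6 170.4] [0.6238 0.0268 0.0985]
[339.1 194.3] [ 0.5507 -0.0653  0.0985]
[272.8 210.5] [0.5307 0.0997 0.0985]
[0.33693215 0.09840497 0.25967425]
```

View pics/s5.png

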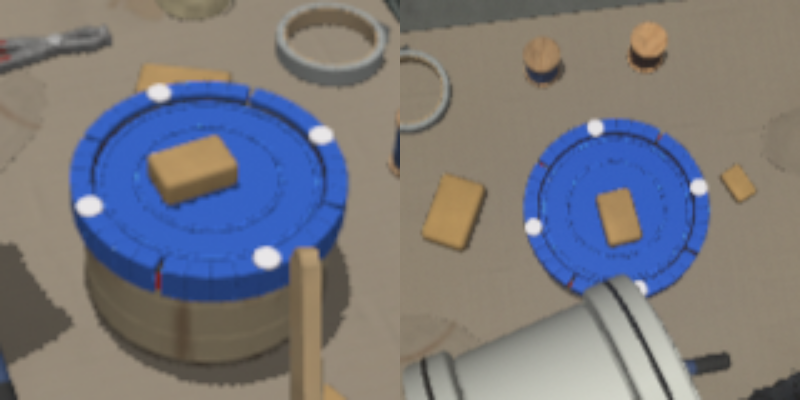

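All four sections sit level with no red below the edge (the red sliver at (158,275) is only the gap between two sections). The tin and wax block haven't moved, so I'm handing in.

```bash
python3 -c "
from workcell import bot
print(bot.job_done())"
```

```text
the job is handed in; nothing more can be done
None
```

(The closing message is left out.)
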